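# Close up a wired control box: guard down, then cover shut

### The job

The small grey control box on the bench is wired and has to be closed up: first push the upright orange guard down flat over the terminals, then push the open cover over and ease it fully shut without slamming it. Do it all by pushing with the fingertips: do not pinch the guard or the cover, and leave the jar, the screwdriver and the carton where they are.

Things in the scene. Friction and masses are not known exactly. Their poses are not given: they have to be found in the camera images.
- enclosure: Grey steel wall box on its back, open side up, fixed: 160 (x) by 180 (y) by 85 mm high, walls 3 mm. Origin: centre of its underside, on the bench. Its x runs along both hinges (away from the robot at yaw 0), y from the guard's hinge side to the cover's, z up; yaw within 26 degrees of 0. Inside: terminals 48 mm high (y -49 to -3 mm) under the guard, grey duct 53 mm high (y 42 to 72 mm)
- guard (a joint): Angle (rad) of the orange guard, a plate 120 (along box x) by 85 by 3 mm, 60 g, hinged inside the box's -y wall. 0 = flat over the terminals (its stop; then spans box y -65 to +20 mm, top face 63.5 mm above the bench, 21.5 mm below the rim); 1.57 = upright. It folds down towards the box's +y. Stiff hinge: stays at any angle, takes 1 to 2 N near the free edge
- guard_hinge (a point): Point on the guard's hinge axis, mid-length: at (0, -65, 62) mm in the box's frame. The axis runs along the box's x
- guard_edge (a point): Middle of the guard's free edge, 85 mm from the hinge axis, on the face that is on top when the guard is folded down (the face towards the box's -y when it is upright). Its axes lie along the plate: x along the edge, y from hinge to free edge, z out of that face
- cover (a joint): Angle (rad) of the grey steel cover, 166 (along box x) by 186 by 3 mm, 12 mm lip, about 0.28 kg, hinged on the box's +y wall. 0 = fully shut (its stop; outer face level, 89 mm above the bench); 1.57 = upright; starts leaning outwards past upright; opens to 2.1. Stiff hinge: stays at any angle, must be pushed all the way, about 4 N near its free edge. An upright guard blocks it
- cover_hinge (a point): Point on the cover's hinge axis, mid-length: at (0, 93, 86) mm in the box's frame. The axis runs along the box's x
- cover_edge (a point): Middle of the cover's free edge, 186 mm from the hinge axis, on the outer face (the face on top when shut, the one towards the box's +y when upright). Its axes lie along the plate: x along the edge, y from free edge to hinge, z out of the outer face
- jar: Loose jar with a blue cap, 48 mm across, 75 mm tall, standing beyond the box. Origin: centre of its underside. Leave alone
- screwdriver: Loose red-handled screwdriver, 180 mm long, lying on the bench beside the box's -y wall. Origin: under its middle, on the bench. Leave alone
- carton: Loose small cardboard carton, 60 by 45 by 50 mm, standing on the bench past the open cover, on the +y side of the box. Origin: centre of its underside. Leave alone

How it is judged:
By the outcome, as a careful person would: the job done as asked, in the order asked, and still so for the second after the job is handed in, with the robot touching nothing.
It also fails if it takes over 48 s, if anything falls off the work surface, if the arm or the gripper's body presses on something with over 40 N, if the wrist force passes 120 N, or if a joint passes its speed limit or range.

### The arm

A 7-joint arm with a two-finger parallel gripper is mounted at the origin on the work surface. World frame = base frame: x ahead of the robot, y to its left, z up, the work surface at z = 0. Lengths are in m, angles in rad, forces in N, time in s.
With the tool pointing down it reaches from about 0.4 to 0.875 m from the base axis. Payload 4.4 kg.
Tool frame: the origin (TCP) lies between the finger pads; the fingertips stand ahead of it and the grasp point (between the pads) lies 8 mm behind it (env.finger_overhang is the z of the fingertips in the tool frame, in m); z points along the fingers, y is the line along which they close (so a half turn about z gives the same grasp; the last joint's range is limited). The gripper opens to 85 mm and grips with 20 to 120 N. Pads are 22 mm wide; open, the fingers measure 114 mm over their backs; the gripper's body (76 mm by 85 mm) begins 54 mm behind the grasp point. The pads swing forward as they close: fully open they stand 13 mm farther back than shut.
Start: joints at [1.138, 0.628, 0.038, 1.517, -0.027, 0.996, -0.02], TCP at [0.233, -0.607, 0.242] pointing down, gripper open.
Joint ranges: [-3.06, 3.06], [-0.37, 2.12], [-1.25, 1.32], [0.18, 2.47], [-1.1, 4.24], [0.23, 1.98], [-2.94, 2.94]. Speed limits (rad/s): [2.57, 2.57, 3.14, 3.14, 3.14, 3.14, 3.14].

### API

Orientations are given as a unit quaternion [x, y, z, w].
In Python, from station import env gives the robot as it stands.
- The arm moves only by the tool drive_tool, never from a script. Its argument "targets" is a list of rows, each a list of 7 numbers: the shift along the world's x, y, z scaled (see below), then the turn, a rotation vector about the world's x, y, z scaled (see below), then the gripper's target within -1 to 1 (fully open at 1, half-way at 0, shut at -1). In form: [[tx, ty, tz, rx, ry, rz, fingers], ...]. A call has 1 to 10 rows; each row is the pose to reach, as a shift and turn from the pose commanded when the call began, turning the shorter way round; what a row does not reach only later rows make up. The controller multiplies each number of a shift by 1000 mm and each number of a turn by 2 pi rad. A row lasts 1/12 s, in which the tool goes at most 41.7 mm and 7.16 degrees, less where a joint would pass 70% of its speed; a pose out of reach is approached as far as the arm can. A call with a number of a shift or a turn outside -1 to 1 is refused whole. A call with a gripper value outside its range is refused whole. The fingers move at their own pace and stop on an object; "squeeze" is the grip in N (left out, the last holds). Time passes only in rows, so rows that repeat a pose let the fingers close. It gives the time, the measured TCP pose, the force, the opening and the grip force at its end, in the units of the state.
- env.state(): the state, without advancing time (a new reading comes with each control period).
- env.snapshot(name): name is "scene" or "top" or "wrist"; returns a dict with "image" (480x640x3 uint8, blue, green, red), "intrinsics" (3x3 intrinsics, pixels), "position" and "rotation" of the camera in the world; the wrist camera has in their place "tool_from_camera" (4x4, takes a point from camera to tool coordinates, whose origin is the TCP and whose axes are the flange's). Camera axes: x right, y down, z forward; pixel columns grow to the right and rows downward; lengths in m; the calibration is good to about 2 mm. A picture is of the moment at which its call begins: read the wrist's pose just before it. There is no depth.
- env.sign_off(): hands the job in; it is judged then, once.
The state is a dict: "t": time; "q": joint angles; "joint_vel": joint speeds; "joint_torque": joint torques, N m; "ee_pos": TCP position; "eef_rot": TCP orientation; "wrist_force": force on the tool from outside, world axes, zero at the start; "wrist_torque": the same for the moment, N m; "grip_width": finger opening in m; "grasp_force": force on a finger pad.
Only numpy, scipy, OpenCV 4.12 (cv2) and the standard library are available. Lean on these libraries where they do the work, as an engineer would, in place of code of your own. Each camera call takes 0.05 s, during which the arm holds its last target. There are 200 camera calls.

## Working session

There is one attempt and no reset: what is moved stays moved. The work goes in short steps, Python scripts to look and compute and a tool call to move; the robot and the scene stay as the last step left them, time stands still between calls to the robot, and variables do not carry over. Pictures are saved under pics/ and viewed, at most 10 in all, crops included, and the job is handed in when it is done.

Besides the shell and the picture viewer there is one more tool, called after "Call:" as name(argument=value, ...) on one line, values as JSON. drive_tool: Moves the arm, as the interface text tells. Its arguments: {"type":"object","properties":{"targets":{"type":"array"},"squeeze":{"type":"number"}},"required":["targets"]}

```bash
mkdir -p pics
python3 - <<'E'
from station import env
import cv2,json,numpy as np
for n in("scene","top"):
    s=env.snapshot(n); cv2.imwrite(f"pics/{n}0.png",s["image"])
    np.savez(f"pics/{n}0.npz",K=s["intrinsics"],p=s["position"],R=s["rotation"])
    print(n,s["position"],np.round(s["rotation"],3).tolist(),np.round(s["intrinsics"],1).tolist())
print(env.finger_overhang); st=env.state(); print(st["ee_pos"],st["eef_rot"],st["t"],st["grip_width"])
E
```

```text
scene [ 1.07767271e+00 -5.77119337e-04  8.45775032e-01] [0.722, 0.633, -0.186, -0.208] [[452.3, 0.0, 320.5], [0.0, 452.3, 234.3], [0.0, 0.0, 1.0]]
top [0.48352258 0.03120551 1.05915812] [0.708, -0.703, 0.046, -0.047] [[465.5, 0.0, 321.9], [0.0, 465.5, 243.3], [0.0, 0.0, 1.0]]
0.011
[ 0.23292538 -0.60625364  0.24150082] [ 9.83230034e-01  1.82367740e-01 -1.73026689e-04 -8.22777721e-04] 0.1 0.08530773734148898
```

View pics/scene0.png

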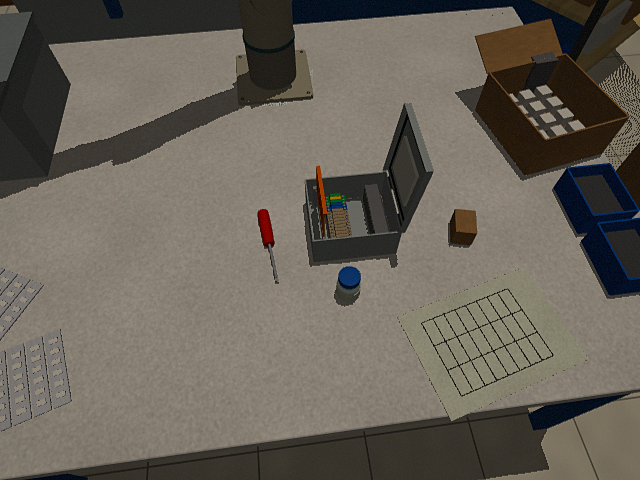

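View pics/top0.png

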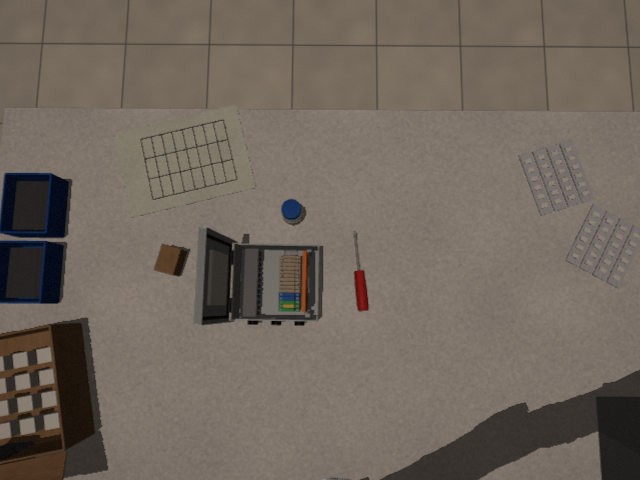

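The top view shows the box at about (235–322, 245–322), the guard near column 306, the cover's free edge near columns 197–232, the jar at (292,211), the screwdriver at (360,270) and the carton at (170,260). I'll enlarge both views to get corners.

Run:
```python
import cv2
a=cv2.imread("pics/top0.png")[190:340,150:350]; cv2.imwrite("pics/tc.png",cv2.resize(a,None,fx=4,fy=4,interpolation=2))
a=cv2.imread("pics/scene0.png")[95:275,290:450]; cv2.imwrite("pics/sc.png",cv2.resize(a,None,fx=3.3,fy=3.3,interpolation=2))
```

```text
(no output)
```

View pics/tc.png

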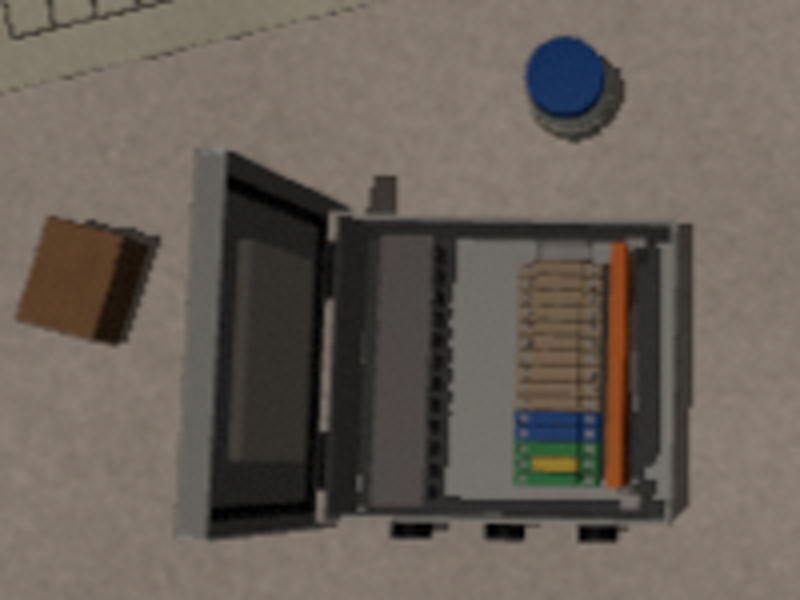

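View pics/sc.png

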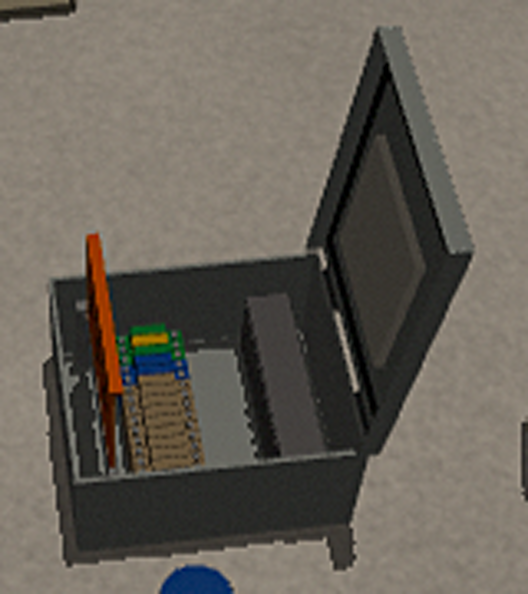

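```bash
cat > h.py <<'E'
import numpy as np
from scipy.spatial.transform import Rotation as Ro
C={n:np.load(f"pics/{n}0.npz") for n in("scene","top")}
def proj(n,P):
    c=C[n]; R=c["R"]; R=Ro.from_quat(R).as_matrix() if R.size==4 else R
    q=(np.atleast_2d(P)-c["p"])@R@c["K"].T; return q[:,:2]/q[:,2:]
def W(v,P): # box->world
    return np.atleast_2d(P)@Ro.from_euler('z',v[2]).as_matrix().T+[v[0],v[1],0]
def cov(t,x,r=.186,n=.003): return [x,.093-r*np.cos(t)+n*np.sin(t),.086+r*np.sin(t)+n*np.cos(t)]
def gua(t,x,r=.085,n=0): return [x,-.065+r*np.cos(t)-n*np.sin(t),.062+r*np.sin(t)+n*np.cos(t)]
E
python3 - <<'E'
from h import *
from scipy.optimize import least_squares
T=lambda u,v:(150+u/4-.4,190+v/4-.4)
S=lambda u,v:(290+u/3.3-.35,95+v/3.3-.35)
def obs(v):
    g,c=v[3],v[4]; B=lambda x,y,z:[x,y,z]
    return [("scene",S(80,480),B(.08,-.09,.085)),("scene",S(52,283),B(-.08,-.09,.085)),("scene",S(70,562),B(.08,-.09,0)),
    ("scene",S(400,28),cov(c,-.083)),("scene",S(470,250),cov(c,.083)),
    ("scene",S(95,235),gua(g,-.06)),("scene",S(115,391),gua(g,.06)),
    ("top",T(690,225),B(.08,-.09,.085)),("top",T(672,522),B(-.08,-.09,.085)),
    ("top",T(335,212),B(.08,.09,.085)),("top",T(320,520),B(-.08,.09,.085)),
    ("top",T(197,150),cov(c,.083)),("top",T(178,537),cov(c,-.083)),
    ("top",T(619,243),gua(g,.06)),("top",T(615,487),gua(g,-.06))]
f=lambda v:np.array([proj(n,W(v,P))[0]-p for n,p,P in obs(v)])
r=least_squares(lambda v:f(v).ravel(),[.43,.1,0,1.5,1.9],loss='soft_l1')
v=r.x;print(np.round(v,4));print(np.round(f(v),1).tolist())
np.save("v.npy",v)
for P in (gua(v[3],0),gua(v[3],.06),gua(v[3],-.06),cov(v[4],0),cov(v[4],-.083),cov(v[4],.083)):print(np.round(W(v,P),3))
def ray(n,p,z):
    c=C[n];R=c["R"];R=Ro.from_quat(R).as_matrix() if R.size==4 else R
    d=R@np.linalg.solve(c["K"],[*p,1]);return c["p"]+d*(z-c["p"][2])/d[2]
print("jar",ray("top",T(565,77),.075),"carton",ray("top",T(70,275),.05),"sd",ray("top",(356,232),.01),ray("top",(363,310),.01))
E
```

```text
[ 0.5316  0.131  -0.0131  1.5415  1.6676]
[[-1.9, 0.7], [-1.3, -2.1], [2.0, -3.3], [-0.5, -0.9], [0.6, 0.4], [-0.9, -0.8], [0.2, 0.0], [-3.3, -1.7], [-0.4, 0.8], [0.2, -0.1], [0.5, -0.4], [0.4, -1.0], [-0.3, 0.3], [0.1, -0.5], [-0.5, -0.0]]
[[0.531 0.069 0.147]]
[[0.591 0.068 0.147]]
[[0.471 0.069 0.147]]
[[0.533 0.245 0.271]]
[[0.45  0.246 0.271]]
[[0.616 0.244 0.271]]
jar [0.68796568 0.10086308 0.075     ] carton [0.58159803 0.37056956 0.05      ] sd [ 0.64863566 -0.04395989  0.01      ] [ 0.47263335 -0.0590571   0.01      ]
```

Call:
drive_tool(targets=[[0.0,0.0,0.04,0,0,0,-1],[0.02,0.03,0.06,0,0,-0.01,-1],[0.15,0.3,0.06,0,0,-0.06,-1],[0.15,0.3,0.06,0,0,-0.06,-1],[0.15,0.3,0.06,0,0,-0.06,-1],[0.15,0.3,0.06,0,0,-0.06,-1],[0.15,0.3,0.06,0,0,-0.06,-1],[0.15,0.3,0.06,0,0,-0.06,-1],[0.15,0.3,0.06,0,0,-0.06,-1],[0.15,0.3,0.06,0,0,-0.06,-1]], squeeze=20)

```text
t: 0.93
ee_pos: [0.3865, -0.2991, 0.302]
eef_rot: [1.0, -0.0, 0.001, -0.002]
wrist_force: [0.6, 0.1, -0.6]
grip_width: -0.0
grasp_force: 0.0
```

Call:
drive_tool(targets=[[0.15,0.27,0,0,0,0,-1],[0.15,0.27,0,0,0,0,-1],[0.15,0.27,0,0,0,0,-1],[0.15,0.27,0,0,0,0,-1],[0.15,0.27,0,0,0,0,-1],[0.15,0.27,0,0,0,0,-1],[0.15,0.27,0,0,0,0,-1],[0.15,0.27,0,0,0,0,-1],[0.15,0.27,0,0,0,0,-1]])

```text
t: 1.68
ee_pos: [0.535, -0.0308, 0.3017]
eef_rot: [1.0, -0.001, 0.0, -0.002]
wrist_force: [0.3, 0.1, -0.0]
grip_width: -0.0003
grasp_force: 0.0
```

Run:
```python
from station import env
import cv2,numpy as np
s=env.state(); w=env.snapshot("wrist"); cv2.imwrite("pics/w1.png",w["image"])
print(s["ee_pos"],s["eef_rot"],s["grip_width"],s["wrist_force"]); print(np.round(w["tool_from_camera"],3))
```

```text
[ 0.53502014 -0.03078738  0.3017449 ] [ 9.99998464e-01 -7.48647864e-04  3.01992742e-04 -1.55587422e-03] -0.00028382242678758285 [ 0.30284811  0.11565705 -0.00302602]
[[ 0.    -0.954 -0.301  0.077]
 [ 1.     0.001 -0.001 -0.001]
 [ 0.001 -0.301  0.954 -0.131]
 [ 0.     0.     0.     1.   ]]
```

View pics/w1.png

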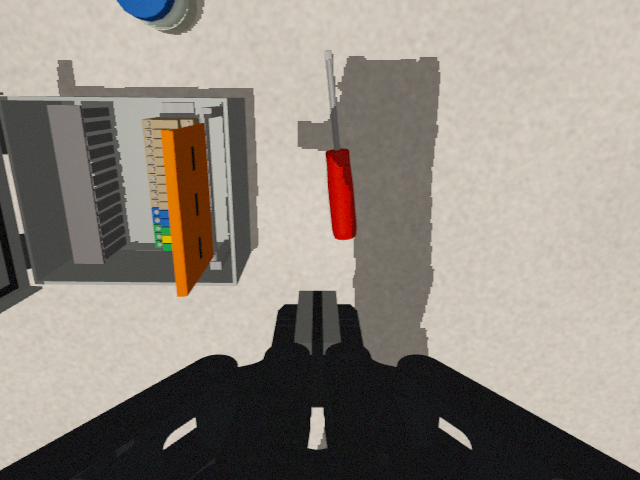

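The wrist view shows the guard's free edge from (165,132) to (180,295) and the −y rim from (229,97) to (236,283). I'll check the fitted model against these.

Run:
```python
from h import *
from station import env
w=env.snapshot("wrist");s=env.state();v=np.load("v.npy")
M=w["tool_from_camera"];Rt=Ro.from_quat(s["eef_rot"]).as_matrix()
R=Rt@M[:3,:3];p=Rt@M[:3,3]+s["ee_pos"]
def pr(P):
    q=(W(v,P)-p)@R@w["intrinsics"].T;return np.round(q[0,:2]/q[0,2])
for P in(gua(v[3],.06),gua(v[3],-.06),[.08,-.09,.085],[-.08,-.09,.085],[.08,-.09,0],[.08,.09,.085],[-.08,.09,.085]):print(pr(P))
print(w["intrinsics"][0,0])
```

```text
[159. 127.]
[176. 294.]
[220.  95.]
[231. 284.]
[239.  95.]
[-13.  94.]
[ 29. 283.]
427.54638826298617
```

Call:
drive_tool(targets=[[-0.003,0.051,-0.04,0,0,-0.004,-1],[-0.003,0.051,-0.08,0,0,-0.004,-1],[-0.003,0.051,-0.12,0,0,-0.004,-1],[-0.003,0.051,-0.15,0,0,-0.004,-1],[-0.003,0.051,-0.164,0,0,-0.004,-1],[-0.003,0.051,-0.164,0,0,-0.004,-1],[-0.003,0.065,-0.164,0,0,-0.004,-1],[-0.003,0.078,-0.164,0,0,-0.004,-1],[-0.003,0.078,-0.164,0,0,-0.004,-1]])

```text
t: 2.53
ee_pos: [0.531, 0.0425, 0.1398]
eef_rot: [1.0, -0.017, 0.001, -0.001]
wrist_force: [-0.3, 0.9, 0.4]
grip_width: 0.0001
grasp_force: 0.0
```

Call:
drive_tool(targets=[[0,0.009,-0.001,0,0,0,-1],[0,0.017,-0.002,0,0,0,-1],[0,0.025,-0.0045,0,0,0,-1],[0,0.033,-0.008,0,0,0,-1],[0,0.04,-0.0125,0,0,0,-1],[0,0.0465,-0.018,0,0,0,-1],[0,0.052,-0.024,0,0,0,-1],[0,0.057,-0.031,0,0,0,-1],[0,0.061,-0.039,0,0,0,-1],[0,0.064,-0.047,0,0,0,-1]])

```text
t: 3.37
ee_pos: [0.53, 0.1061, 0.0904]
eef_rot: [1.0, -0.017, -0.0, -0.0]
wrist_force: [0.3, 0.6, 1.1]
grip_width: 0.0001
grasp_force: 0.6
```

Call:
drive_tool(targets=[[0,0.001,-0.005,0,0,0,-1],[0,0.002,-0.01,0,0,0,-1],[0,0.0025,-0.014,0,0,0,-1],[0,0.0025,-0.017,0,0,0,-1],[0,0.0025,-0.017,0,0,0,-1],[0,0.0025,-0.017,0,0,0,-1]])

```text
t: 3.87
ee_pos: [0.5298, 0.1077, 0.0746]
eef_rot: [1.0, -0.018, -0.0, -0.0]
wrist_force: [-2.1, 1.5, 4.2]
grip_width: -0.0004
grasp_force: 2.0
```

Call:
drive_tool(targets=[[0,0,-0.003,0,0,0,-1],[0,0,-0.005,0,0,0,-1],[0,0,-0.005,0,0,0,-1]])

```text
t: 4.12
ee_pos: [0.53, 0.1077, 0.0739]
eef_rot: [1.0, -0.018, 0.0, -0.0]
wrist_force: [-10.1, -0.8, 47.2]
grip_width: 0.0001
grasp_force: 22.7
```

Call:
drive_tool(targets=[[0,0,0.02,0,0,0,-1],[0,-0.02,0.06,0,0,0,-1],[0,-0.03,0.1,0,0,0,-1],[0,-0.03,0.14,0,0,0,-1],[0,-0.03,0.18,0,0,0,-1],[0,-0.03,0.22,0,0,0,-1],[0,-0.03,0.26,0,0,0,-1],[0,-0.03,0.3,0,0,0,-1],[0,-0.03,0.3,0,0,0,-1]])

```text
t: 4.87
ee_pos: [0.534, 0.0777, 0.3773]
eef_rot: [1.0, -0.018, 0.007, -0.001]
wrist_force: [1.7, 0.2, -0.1]
grip_width: -0.0002
grasp_force: 0.0
```

Run:
```python
from station import env
import cv2,numpy as np
w=env.snapshot("wrist"); s=env.snapshot("scene"); 
cv2.imwrite("pics/w2.png",np.hstack([cv2.resize(w["image"],(400,300)),cv2.resize(s["image"][60:300,240:480],(300,300))]))
```

```text
(no output)
```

View pics/w2.png

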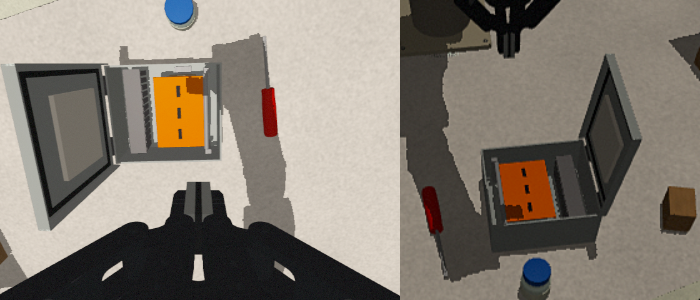

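The guard lies flat: orange plate over the terminals at about (180,112) in the wrist half. Next, over the cover to its outer side.

Call:
drive_tool(targets=[[0,0.02,0.03,0,0,0,-1],[0,0.06,0.03,0,0,0,-1],[0,0.1,0.03,0,0,0,-1],[0,0.14,0.03,0,0,0,-1],[0,0.18,0.03,0,0,0,-1],[0,0.215,0.03,0,0,0,-1],[0,0.215,0.03,0,0,0,-1],[0,0.215,0.03,0,0,0,-1]])

```text
t: 5.63
ee_pos: [0.5287, 0.2948, 0.3964]
eef_rot: [1.0, -0.015, -0.002, 0.001]
wrist_force: [-0.3, -1.4, 0.4]
grip_width: 0.0001
grasp_force: 0.0
```

Call:
drive_tool(targets=[[0,0,-0.04,0,0,0,-1],[0,0,-0.08,0,0,0,-1],[0,0,-0.12,0,0,0,-1],[0,0,-0.145,0,0,0,-1],[0,0,-0.145,0,0,0,-1],[0,0,-0.145,0,0,0,-1]])

```text
t: 6.13
ee_pos: [0.5298, 0.2905, 0.2529]
eef_rot: [1.0, -0.019, -0.002, 0.002]
wrist_force: [0.8, 0.5, -0.2]
grip_width: -0.0002
grasp_force: 0.0
```

Call:
drive_tool(targets=[[0,-0.015,0,0,0,0,-1],[0,-0.026,0,0,0,0,-1],[0,-0.034,0,0,0,0,-1],[0,-0.041,0,0,0,0,-1],[0,-0.048,0,0,0,0,-1],[0,-0.056,0,0,0,0,-1],[0,-0.064,-0.001,0,0,0,-1],[0,-0.072,-0.002,0,0,0,-1],[0,-0.079,-0.003,0,0,0,-1]])

```text
t: 6.88
ee_pos: [0.5301, 0.2127, 0.2512]
eef_rot: [1.0, -0.018, -0.0, 0.0]
wrist_force: [-0.2, 2.2, 1.8]
grip_width: -0.0001
grasp_force: 1.3
```

Call:
drive_tool(targets=[[0,-0.013,-0.003,0,0,0,-1],[0,-0.026,-0.0065,0,0,0,-1],[0,-0.039,-0.0115,0,0,0,-1],[0,-0.051,-0.0175,0,0,0,-1],[0,-0.0625,-0.0245,0,0,0,-1],[0,-0.0735,-0.0325,0,0,0,-1],[0,-0.0835,-0.0415,0,0,0,-1],[0,-0.093,-0.051,0,0,0,-1],[0,-0.101,-0.062,0,0,0,-1],[0,-0.1085,-0.073,0,0,0,-1]])

```text
t: 7.72
ee_pos: [0.53, 0.1034, 0.1771]
eef_rot: [1.0, -0.018, -0.0, 0.001]
wrist_force: [0.5, 0.2, 2.7]
grip_width: -0.0003
grasp_force: 0.9
```

Call:
drive_tool(targets=[[0,-0.0035,-0.006,0,0,0,-1],[0,-0.0065,-0.012,0,0,0,-1],[0,-0.0095,-0.018,0,0,0,-1],[0,-0.012,-0.0243,0,0,0,-1],[0,-0.014,-0.0305,0,0,0,-1],[0,-0.016,-0.037,0,0,0,-1],[0,-0.018,-0.043,0,0,0,-1],[0,-0.0195,-0.048,0,0,0,-1],[0,-0.02,-0.052,0,0,0,-1],[0,-0.02,-0.052,0,0,0,-1]])

```text
t: 8.55
ee_pos: [0.5297, 0.0851, 0.1254]
eef_rot: [1.0, -0.018, -0.001, 0.0]
wrist_force: [0.9, 0.2, -0.3]
grip_width: 0.0
grasp_force: 0.0
```

Call:
drive_tool(targets=[[0,0,-0.0025,0,0,0,-1],[0,0,-0.005,0,0,0,-1],[0,0,-0.0075,0,0,0,-1],[0,-0.001,-0.01,0,0,0,-1],[0,-0.001,-0.012,0,0,0,-1],[0,-0.001,-0.014,0,0,0,-1],[0,-0.001,-0.016,0,0,0,-1],[0,-0.001,-0.018,0,0,0,-1],[0,-0.001,-0.02,0,0,0,-1]])

```text
t: 9.3
ee_pos: [0.5302, 0.084, 0.1061]
eef_rot: [1.0, -0.018, 0.0, 0.0]
wrist_force: [-0.0, -0.4, 1.8]
grip_width: 0.0002
grasp_force: 0.6
```

Call:
drive_tool(targets=[[0,0,-0.001,0,0,0,-1],[0,0,-0.002,0,0,0,-1],[0,0,-0.003,0,0,0,-1],[0,0,-0.004,0,0,0,-1],[0,0,-0.005,0,0,0,-1],[0,0,-0.0055,0,0,0,-1],[0,0,-0.0055,0,0,0,-1]])

```text
t: 9.88
ee_pos: [0.53, 0.0843, 0.1007]
eef_rot: [1.0, -0.018, -0.0, -0.0]
wrist_force: [0.2, 0.8, 0.1]
grip_width: 0.0002
grasp_force: 0.0
```

Call:
drive_tool(targets=[[0,0,-0.0005,0,0,0,-1],[0,0,-0.001,0,0,0,-1],[0,0,-0.0015,0,0,0,-1],[0,0,-0.002,0,0,0,-1],[0,0,-0.0025,0,0,0,-1],[0,0,-0.0025,0,0,0,-1]])

```text
t: 10.38
ee_pos: [0.5301, 0.0845, 0.0998]
eef_rot: [1.0, -0.018, 0.0, -0.0]
wrist_force: [-3.4, -0.7, 15.4]
grip_width: -0.0
grasp_force: 7.7
```

Call:
drive_tool(targets=[[0,0,0.005,0,0,0,-1],[0,0,0.03,0,0,0,-1],[0,0,0.07,0,0,0,-1],[0,0,0.11,0,0,0,-1],[0,0,0.15,0,0,0,-1],[0,-0.02,0.19,0,0,0,-1],[0,-0.04,0.22,0,0,0,-1],[0,-0.04,0.22,0,0,0,-1]])

```text
t: 11.05
ee_pos: [0.5337, 0.04, 0.3251]
eef_rot: [1.0, -0.02, 0.006, 0.001]
wrist_force: [0.7, -1.3, 1.3]
grip_width: -0.0002
grasp_force: 0.0
```

Run:
```python
from station import env
import cv2,numpy as np
w=env.snapshot("wrist"); s=env.snapshot("scene"); 
cv2.imwrite("pics/w3.png",np.hstack([cv2.resize(w["image"],(400,300)),cv2.resize(s["image"][130:310,250:490],(400,300))]))
```

```text
(no output)
```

View pics/w3.png

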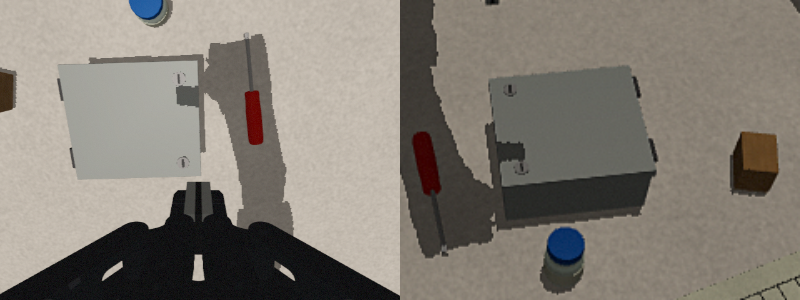

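The cover is flat and shut (wrist half, about (130,120)). The jar, screwdriver and carton are where they were, and the arm is clear.

```bash
python3 -c "
from station import env
print(env.sign_off())"
```

```text
the job is handed in; nothing more can be done
None
```

The guard is folded flat and the cover eased fully shut, in that order, using only the closed fingertips; the jar, screwdriver and carton look unmoved. The job was handed in at about 11 s. One press on the guard against its stop briefly reached 47 N at the wrist: under the 120 N wrist limit, and made by the fingertips rather than the gripper's body, which is limited to 40 N.

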